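# Put the doming punch home, then hold the case lid at its balance point

## Robot

A 6-joint arm with a two-finger parallel gripper is mounted at the origin on the work surface. World frame = base frame: x ahead of the robot, y to its left, z up, the work surface at z = 0. Lengths are in m, angles in degrees, forces in N, time in s.
With the tool pointing down it reaches from about 0.35 to 0.85 m from the base axis. Payload 8.1 kg.
Tool frame: the origin (TCP) lies at the very end of the fingers, on their centre line; the grasp point (between the pads) lies behind it (ctrl.grasp_offset is the z of the grasp point in the tool frame, in m); z points along the fingers, y is the line along which they close (so a half turn about z gives the same grasp; the last joint's range is limited). The gripper opens to 85 mm and grips with 20 to 120 N. Pads are 22 mm wide; open, the fingers measure 114 mm over their backs; the gripper's body (76 mm by 85 mm) begins 54 mm behind the grasp point. The pads swing forward as they close: fully open they stand 13 mm farther back than shut.
Start: joints at [60.138, 7.471, 85.268, -0, 87.261, -4.893], TCP at [0.253, 0.544, 0.231] pointing down, gripper open.
Joint ranges: [-169.43, 169.43], [-51.17, 129.36], [1.28, 143.12], [-76.62, 256.62], [0, 156.53], [-152.29, 152.29]. Speed limits (degrees/s): [136.94, 136.94, 159.86, 180, 180, 180].

## Interface

Orientations are given as a 3x3 rotation matrix whose columns are the frame's x, y, z axes.
In Python, from cell import ctrl, optics gives the robot as it stands.
- The arm moves only by the tool carry_out, never from a script. Its argument "increments" is a list of rows, each a list of 6 numbers: the shift along the world's x, y, z in units of 1000 mm (1.0 is 1000 mm), then the turn, a rotation vector about the world's x, y, z in units of pi rad (1.0 is pi rad). A call has 1 to 8 rows; each row is the pose to reach, as a shift and turn from the pose commanded when the call began, turning the shorter way round; what a row does not reach only later rows make up. A row lasts 1/10 s, in which the tool goes at most 50 mm and 8.59 degrees, less where a joint would pass 70% of its speed; a pose out of reach is approached as far as the arm can. A call with a number of a shift or a turn outside -1 to 1 is refused whole. A call with a gripper value outside its range is refused whole. "claw" is the finger opening in mm, from 0 to 85.4, set as the call begins (left out, the last holds). The fingers move at their own pace and stop on an object; the grip force is fixed at half the most. Time passes only in rows, so rows that repeat a pose let the fingers close. It gives the time, the measured TCP pose, the force, the opening and the grip force at its end, in the units of the state.
- ctrl.get_obs(): the state, without advancing time (a new reading comes with each control period).
- optics.capture(name): name is "scene" or "side" or "wrist"; returns (picture, depth): 420x560x3 uint8, red, green, blue; 420x560 float32, m along the optical axis (not along the pixel's ray), 0 where there is no reading.
- optics.camera_model(name): a dict with "intrinsics" (3x3 intrinsics, pixels), "k1" (the pictures are not rectified: a ray, as slopes to the right and down, at radius r is drawn at 1 + k1 r^2 times it, then the intrinsics apply), "R" (3x3) and "t" (3): a world point X has camera coordinates R X + t; the wrist camera has in their place "T_tool_cam" (4x4, takes a point from camera to tool coordinates, whose origin is the TCP and whose axes are the flange's). Camera axes: x right, y down, z forward; pixel columns grow to the right and rows downward; lengths in m; the calibration is good to about 2 mm. A picture is of the moment at which its call begins: read the wrist's pose just before it. camera_model takes no time and is no camera call.
- ctrl.job_done(): hands the job in; it is judged then, once.
Trained networks look in the newest picture that a camera, given by its name, has taken for a name from the list of things; names that differ only in an ending like _2 or _b are one class to them, and where a whole thing is asked for, a point or a joint stands for the part that bears it (a point fixed in the world has none). Each returns a list of dicts, best first, with "p" (0 to 1); they miss things now and then, are a little off and sometimes report something else, mostly with a low value. They report only what shows in the picture. A call takes as long as a camera call. They do not tell look-alikes from the thing itself.
- optics.trace(camera, query): "pixels" (420x560 bool, what is visible of it) and "rect" ([centre column, centre row, width, height] in pixels, round what is visible of it).
The state is a dict: "clock": time; "qpos": joint angles; "qd": joint speeds; "joint_torque": joint torques, N m; "position": TCP position; "ee_rot": TCP orientation; "wrist_force": force on the tool from outside, world axes, zero at the start; "torque": the same for the moment, N m; "gripper_width": finger opening in m; "grasp_force": force on a finger pad.
Only numpy, scipy, OpenCV 4.12 (cv2) and the standard library are available. Lean on these libraries where they do the work, as an engineer would, in place of code of your own. Each camera call takes 0.05 s, during which the arm holds its last target. There are 200 camera calls.

## Task

Put the steel ball-headed punch that stands out on the bench back in its own socket in the wooden punch case: the empty socket whose inlaid steel label disc is as wide as the punch's ball, seated to the bottom and let go. Then take the case lid, which lies tipped back, by its bar handle, swing it up to its balance point (the panel standing plumb over the hinge) and finish while still holding it there, so that the hinge screws can be tightened. Never let the lid go over and fall shut, and leave the other things where they are.

Things in the scene. Friction and masses are not known exactly. Their poses are not given: they have to be found in the camera images.
- punch: the loose steel doming punch, standing upright on the bench to the robot's right: a round shank 20 mm thick and 70 mm high (slightly chamfered foot) with a 28 mm ball on top, 93 mm overall, about 0.22 kg. Origin: centre of its foot; z up along the shank. Grip the shank 48 mm or so above the foot. Bystanders near it (a square block and a jar) may stand in any order, about 100 mm apart
- case: the fixed wooden punch case, 240 x 140 mm, floor 8 mm thick. Origin: centre of its underside. x runs along the row of three sockets and along the hinge; on the +y side is the back wall, 103 mm high, 8 mm thick, the lid hinged above it; 24 mm rims on the other sides and a 12 mm thick post, 111 mm high, at each -y corner. Yaw within 0.3 rad of the world's
- slot_own_mouth (a point): centre of the mouth of the punch's own socket, in the middle of the top face of slot_own, 32 mm above the bench; z up. The round hole is 22.5 mm wide and 18 mm deep: seated, the punch's foot is 18 mm below this point
- slot_own: the wooden block with the punch's own socket, 70 x 110 x 24 mm, origin under its centre, axes as the case's. Three such blocks in random order fill the case, 72 mm apart along its x. Each has an inlaid steel label disc 35 mm from its hole on the -y side (away from the lid): 28 mm wide here, 12 mm at the other empty socket, 20 mm at the occupied one
- punch_home: a similar punch with a 20 mm ball, already standing in its own socket in the case. Origin: centre of its foot. Leave it there
- lid_hinge (a point): middle of the hinge axis of the lid, at the top of the back wall, 115 mm above the bench; the axis runs along the case's x
- lid_bar (a point): middle of the lid's round steel bar handle: 12 mm thick, 110 mm long, parallel to the hinge and 180 mm from it, held on two legs at its ends 38 mm beyond the edge of the panel, so that there is 32 mm of free space between bar and panel. It can be pinched from straight above, closing across the bar; the bar turns in the grip as the lid swings
- lid (a joint): angle of the lid, a flat wooden panel 240 x 142 x 8 mm with its bar handle, about 0.35 kg: 0 = shut flat over the case, 1.571 = plumb over the hinge, its balance point (the weight lies in the plane of the panel), 2.3 = tipped back against its stop, where it starts. The hinge is nearly free: let go, the lid falls one way or the other
- bench_block: bystander: square dark steel block 55 x 55 x 22 mm, origin under its centre
- flux_jar: bystander: amber glass jar 44 mm across, 55 mm high, origin under its centre
- dish: bystander: round steel dish 100 mm across, 22 mm high, origin under its centre
- file: bystander: thin hand tool with a wooden handle, lying flat, left of the robot
- ring_blank: bystander: brass ring 44 mm across, 12 mm high, lying flat, origin under its centre
Not all that is in view belongs to the job. What is shaped like the punch but orange or turquoise is not meant.

How it is judged (in metres and radians):
On the way, in this order (a step that is already met when the one before it is completed fails the run):
1. the punch stands seated in its own socket, let go (horizontal distance between punch and slot_own_mouth below 0.005 m and z of punch in the frame of slot_own_mouth below -0.014 m and angle between punch's own z axis and vertical below 0.2 rad and contact force between the fingers and punch below 0.05 N and linear speed of punch below 0.03 m/s), for 0.2 s.
2. the lid is held at its balance point (value of joint lid between 1.501 and 1.641 rad and contact force between the fingers and lid above 0.5 N and velocity of joint lid between -0.06 and 0.06 rad/s), for 0.3 s.
At the end, for the whole second after the job is handed in: The lid is held still by the fingers (contact over 0.5 N, slower than 0.06 rad/s) within 0.07 rad of plumb (joint 1.571), and the punch stands in its own socket: foot at least 14 mm below the mouth, within 5 mm of its centre, tilted less than 0.2 rad, at rest and not touched by the fingers (all of step 1 and all of step 2); the arm keeps its last pose, push and grip.
It fails at once if the lid goes over and falls shut (value of joint lid below 1.2 rad).
It fails at once if the other punch is moved (distance of punch_home from where it was at the start of the episode above 0.012 m).
It fails at once if a bystander is moved by more than 25 mm (distance of any of bench_block, flux_jar, dish, file, ring_blank from where it was at the start of the episode above 0.025 m).
It also fails if it takes over 56 s, if anything falls off the work surface, if the arm or the gripper's body presses on something with over 40 N, if the wrist force passes 120 N, or if a joint passes its speed limit or range.

## Working session

There is one attempt and no reset: what is moved stays moved. The work goes in short steps, Python scripts to look and compute and a tool call to move; the robot and the scene stay as the last step left them, time stands still between calls to the robot, and variables do not carry over. Pictures are saved under pics/ and viewed, at most 10 in all, crops included, and the job is handed in when it is done.

Besides the shell and the picture viewer there is one more tool, called after ">>>" as a command line: name --pt "numbers of a row" for each row, then --argument value for the rest. carry_out: Moves the arm, as the interface text tells. Its arguments: {"type":"object","properties":{"increments":{"type":"array"},"claw":{"type":"number"}},"required":["increments"]}

```bash
mkdir -p pics; ls
cat > h.py <<'E'
import numpy as np, cv2
from cell import ctrl, optics
def cam(name, obs=None):
    m=optics.camera_model(name); K=np.array(m["intrinsics"]);k1=m["k1"]
    if "R" in m: R=np.array(m["R"]);t=np.array(m["t"])
    else:
        o=obs; T=np.eye(4);T[:3,:3]=o["ee_rot"];T[:3,3]=o["position"]
        W=np.linalg.inv(T@np.array(m["T_tool_cam"]));R=W[:3,:3];t=W[:3,3]
    return K,k1,R,t
def shot(name):
    o=ctrl.get_obs(); p,d=optics.capture(name); return p,d,cam(name,o)
def rays(uv,c):
    K,k1,R,t=c; uv=np.atleast_2d(uv).astype(float)
    return cv2.undistortPoints(uv[:,None],K,np.array([k1,0,0,0,0.]))[:,0]
def pts(uv,z,c):
    K,k1,R,t=c; s=rays(uv,c); z=np.atleast_1d(z)
    return (np.c_[s*z[:,None],z]-t)@R
def onplane(uv,h,c):
    K,k1,R,t=c; s=rays(uv,c); d=np.c_[s,np.ones(len(s))]@R; o=-R.T@t
    return o+d*((h-o[2])/d[:,2])[:,None]
def proj(X,c):
    K,k1,R,t=c
    return cv2.projectPoints(np.atleast_2d(X).astype(float),cv2.Rodrigues(R)[0],t,K,np.array([k1,0,0,0,0.]))[0][:,0]
def maskpts(m,d,c):
    v,u=np.nonzero(m&(d>0)); return pts(np.c_[u,v],d[v,u],c)
def save(n,p): cv2.imwrite("pics/"+n,p[...,::-1])
E
python3 - <<'E'
from h import *
print(ctrl.grasp_offset)
ims=[]
for n in ("scene","side"):
    p,d,c=shot(n); save(n+"0.png",p); print(n,-c[2].T@c[3])
    for q in ("punch","case","slot_own","lid","lid_bar","bench_block","flux_jar","dish","punch_home","file","ring_blank"):
        for r in optics.trace(n,q)[:3]:
            P=maskpts(r["pixels"],d,c)
            if len(P): print(q,round(r["p"],2),np.round(r["rect"],0),np.median(P,0).round(3),P.min(0).round(3),P.max(0).round(3))
E
```

```text
pics
-0.0187
scene [ 1.14769253 -0.13989911  0.63872344]
punch 0.86 [144. 270.  22.  39.] [ 0.58  -0.253  0.056] [ 0.471 -0.279 -0.003] [ 0.587 -0.241  0.094]
punch 0.84 [116. 295.  22.  33.] [ 0.637 -0.299  0.062] [ 0.622 -0.315  0.001] [ 0.643 -0.288  0.093]
punch 0.83 [114. 329.  22.  41.] [ 0.712 -0.298  0.064] [ 0.637 -0.34  -0.002] [ 0.718 -0.287  0.093]
case 0.65 [282. 228. 156. 187.] [0.602 0.046 0.146] [ 0.087 -0.126 -0.005] [0.698 0.332 0.255]
case 0.65 [113. 228.  26.  34.] [ 0.428 -0.321  0.036] [ 0.396 -0.345  0.   ] [ 0.439 -0.303  0.057]
slot_own 0.6 [240. 231.  58.  28.] [ 0.503 -0.057  0.031] [ 0.464 -0.11   0.005] [0.542 0.    0.035]
lid_bar 0.71 [312. 196.  92. 128.] [0.593 0.072 0.178] [ 0.087  0.016 -0.004] [0.693 0.308 0.255]
bench_block 0.88 [106. 267.  38.  34.] [ 0.523 -0.334  0.02 ] [ 0.459 -0.375 -0.003] [ 0.622 -0.3    0.091]
flux_jar 0.65 [113. 228.  28.  28.] [ 0.428 -0.321  0.034] [ 0.397 -0.345 -0.004] [ 0.439 -0.303  0.057]
dish 0.89 [401. 186.  40.  21.] [0.418 0.38  0.01 ] [0.381 0.322 0.   ] [0.479 0.42  0.023]
punch_home 0.69 [256. 268.  14.  32.]
[... 1212 characters left out ...]
0.68 [279. 169. 104. 108.] [0.559 0.068 0.175] [ 0.448  0.014 -0.004] [0.694 0.375 0.257]
bench_block 0.94 [386. 341.  32.  37.] [ 0.504 -0.337  0.021] [ 0.476 -0.367 -0.002] [ 0.539 -0.306  0.027]
flux_jar 0.87 [348. 365.  22.  30.] [ 0.404 -0.328  0.052] [ 0.39  -0.346 -0.001] [ 0.431 -0.296  0.059]
dish 0.86 [165. 173.  40.  31.] [0.433 0.381 0.01 ] [ 0.38   0.319 -0.007] [0.479 0.435 0.025]
punch_home 0.76 [336. 216.  15.  28.] [ 0.639 -0.055  0.067] [ 0.633 -0.062  0.025] [ 0.657 -0.042  0.099]
file 0.56 [129. 232.  16.  34.] [0.248 0.251 0.021] [ 0.215  0.219 -0.003] [0.291 0.294 0.03 ]
ring_blank 0.61 [197. 217.  19.  14.] [0.405 0.201 0.007] [ 0.384  0.179 -0.005] [0.427 0.222 0.014]
```

```bash
sleep 1
python3 - <<'E'
import cv2,numpy as np
a=cv2.imread("pics/scene0.png");b=cv2.imread("pics/side0.png")
A=cv2.resize(a[150:350,80:380],None,fx=2,fy=2);B=cv2.resize(b[200:380,220:460],None,fx=2.5,fy=2.5)
cv2.imwrite("pics/a.png",A);cv2.imwrite("pics/b.png",B)
E
```

```text
(no output)
```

View pics/a.png

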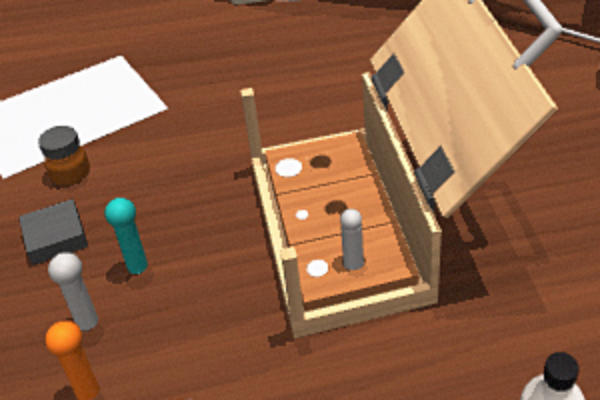

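View pics/b.png

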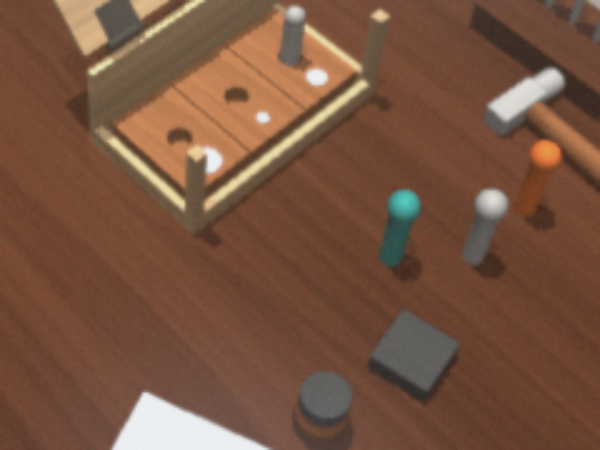

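Scene and side agree: the steel punch stands at scene (116,295), between the teal one and the orange one. The own socket is the one nearest the robot: largest disc at scene (224,233), hole at (240,230). The occupied socket is at the far end. Next I'll measure the discs and holes.

```bash
cat >> h.py <<'E'
def discs(p,d,c,box=((0.40,-0.16),(0.75,0.1)),h=0.032):
    g=p.astype(int); m=((g.min(2)>175)&(g.max(2)-g.min(2)<30)).astype(np.uint8)
    n,l,s,ce=cv2.connectedComponentsWithStats(m); out=[]
    for i in range(1,n):
        X=onplane(ce[i],h,c)[0]
        if s[i,4]>=8 and box[0][0]<X[0]<box[1][0] and box[0][1]<X[1]<box[1][1]: out.append((X.round(4),int(s[i,4]),ce[i].round(1)))
    return out
E
python3 - <<'E'
from h import *
o=ctrl.get_obs(); print(np.round(o["ee_rot"],3),o["clock"]); print(optics.camera_model("wrist"))
for n in ("scene","side"):
    p,d,c=shot(n)
    print(n); [print(*x) for x in discs(p,d,c)]
    # dark hole blobs on z=.032
    g=cv2.cvtColor(p,cv2.COLOR_RGB2GRAY)
    m=(g<60).astype(np.uint8); k,l,s,ce=cv2.connectedComponentsWithStats(m)
    for i in range(1,k):
        X=onplane(ce[i],.032,c)[0]
        if 10<s[i,4]<400 and .42<X[0]<.7 and -.12<X[1]<.03: print("dark",X.round(4),s[i,4],ce[i].round(1))
    # punch outline: ball mask
    for r in optics.trace(n,"punch")[:3]:
        P=maskpts(r["pixels"],d,c); q=p[r["pixels"]].mean(0).round()
        B=P[P[:,2]>.07]; S=P[(P[:,2]>.02)&(P[:,2]<.06)]
        print("punch",q,B.mean(0).round(4),S.mean(0).round(4))
E
```

```text
[[-0.907  0.422 -0.   ]
 [ 0.422  0.907  0.   ]
 [ 0.     0.    -1.   ]] 1.2
{'intrinsics': array([[366.36845663,   0.        , 275.66535027],
       [  0.        , 366.36845663, 205.96462656],
       [  0.        ,   0.        ,   1.        ]]), 'k1': -0.06925207841529153, 'T_tool_cam': array([[ 3.56407246e-04, -9.52419518e-01, -3.04789985e-01,
         7.82320669e-02],
       [ 9.99999879e-01,  2.36243049e-04,  4.31131986e-04,
        -6.88142972e-04],
       [-3.38614003e-04, -3.04790102e-01,  9.52419487e-01,
        -1.41637559e-01],
       [ 0.00000000e+00,  0.00000000e+00,  0.00000000e+00,
         1.00000000e+00]])}
scene
[ 0.5036 -0.0892  0.032 ] 89 [223.8 233.4]
[ 0.5755 -0.087   0.032 ] 22 [230.6 257. ]
[ 0.5906 -0.0393  0.032 ] 47 [255.3 257.7]
[ 0.6472 -0.0847  0.032 ] 68 [238.4 283.6]
dark [ 0.5725 -0.0578  0.032 ] 14 [244.5 253.1]
punch [135. 132. 130.] [ 0.6346 -0.3002  0.0848] [ 0.636  -0.3     0.0406]
punch [174.  88.  24.] [ 0.7094 -0.2983  0.085 ] [ 0.7107 -0.2978  0.0403]
punch [ 32. 115. 109.] [ 0.5784 -0.2538  0.0845] [ 0.5795 -0.2536  0.0405]
side
[ 0.6884 -0.0128  0.032 ] 19 [337.6 204.5]
[ 0.6451 -0.0857  0.032 ] 42 [346.4 230.6]
[ 0.574  -0.0871  0.032 ] 16 [325.  246.5]
[ 0.5065 -0.0925  0.032 ] 48 [304.8 263.5]
dark [0.4502 0.0294 0.032 ] 28 [251.1 243.7]
punch [124. 120. 115.] [ 0.6214 -0.3044  0.0855] [ 0.6192 -0.3056  0.041 ]
punch [172. 120.  84.] [nan nan nan] [ 0.4999 -0.0526  0.0297]
punch [ 59. 107. 100.] [ 0.5651 -0.2576  0.0859] [ 0.5639 -0.2581  0.0409]<stdin>:16: RuntimeWarning: Mean of empty slice.
  ret = um.true_divide(
```

>>> carry_out --pt "0.2 -0.6 0.13 0 0 0.148" --pt "0.2 -0.6 0.13 0 0 0.148" --pt "0.2 -0.6 0.13 0 0 0.148" --pt "0.2 -0.6 0.13 0 0 0.148" --pt "0.2 -0.6 0.13 0 0 0.148" --pt "0.2 -0.6 0.13 0 0 0.148" --pt "0.2 -0.6 0.13 0 0 0.148" --pt "0.2 -0.6 0.13 0 0 0.148" --claw 50

```text
clock: 2.2
position: [0.3765, 0.1732, 0.312]
ee_rot: [[-1.0, -0.03, 0.001], [-0.03, 1.0, 0.0], [-0.001, 0.0, -1.0]]
wrist_force: [1.4, 0.3, -0.8]
gripper_width: 0.0495
grasp_force: 0.0
```

>>> carry_out --pt "0.075 -0.23 0.05 0 0 0" --pt "0.075 -0.23 0.05 0 0 0" --pt "0.075 -0.23 0.05 0 0 0" --pt "0.075 -0.23 0.05 0 0 0" --pt "0.075 -0.23 0.05 0 0 0" --pt "0.075 -0.23 0.05 0 0 0" --pt "0.075 -0.23 0.05 0 0 0" --pt "0.075 -0.23 0.05 0 0 0"

```text
clock: 3.0
position: [0.4511, -0.0543, 0.3611]
ee_rot: [[-1.0, -0.03, -0.0], [-0.03, 1.0, 0.001], [0.0, 0.001, -1.0]]
wrist_force: [-0.5, 1.2, 0.1]
gripper_width: 0.0505
grasp_force: 0.0
```

Run:
```python
from h import *
p,d,c=shot("wrist"); save("w1.png",p); print(ctrl.get_obs()["position"].round(4))
for x in discs(p,d,c): print(*x)
for q in ("lid_bar","lid","punch_home","slot_own"):
    for r in optics.trace("wrist",q)[:3]:
        P=maskpts(r["pixels"],d,c)
        if len(P): print(q,round(r["p"],2),np.round(r["rect"]),np.median(P,0).round(4),P.min(0).round(3),P.max(0).round(3))
```

```text
[ 0.4511 -0.0539  0.361 ]
[ 0.5023 -0.0877  0.032 ] 334 [249.6 190.4]
[ 0.5744 -0.0859  0.032 ] 50 [250.5 240.4]
[ 0.6459 -0.0835  0.032 ] 130 [251.8 285.7]
[ 0.6869 -0.0463  0.032 ] 60 [276.4 310.5]
lid_bar 0.71 [275. 189.  87.  56.] [ 0.4992 -0.0531  0.0308] [ 0.465 -0.111  0.005] [0.539 0.007 0.034]
lid_bar 0.7 [423. 292. 191. 247.] [0.5125 0.0797 0.1891] [ 0.433 -0.03  -0.003] [0.909 0.35  0.443]
lid 0.69 [425. 294. 186. 250.] [0.5121 0.0795 0.1892] [ 0.437 -0.03  -0.003] [0.909 0.348 0.424]
punch_home 0.97 [276. 298.  13.  38.] [ 0.6381 -0.0497  0.0725] [ 0.633 -0.06   0.024] [ 0.691 -0.036  0.099]
slot_own 0.84 [275. 188.  85.  57.] [ 0.4987 -0.0532  0.0308] [ 0.465 -0.111  0.005] [0.537 0.003 0.034]
```

View pics/w1.png

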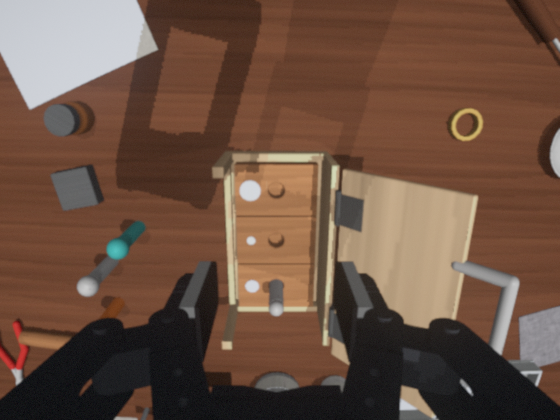

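The wrist view shows the own socket's disc at (250,190) and its hole at (276,189), consistent with the scene and side views. The bar runs down from (510,285). Next is the punch.

>>> carry_out --pt "0.1764 -0.2485 -0.19 0 0 0" --pt "0.1764 -0.2485 -0.19 0 0 0" --pt "0.1764 -0.2485 -0.19 0 0 0" --pt "0.1764 -0.2485 -0.19 0 0 0" --pt "0.1764 -0.2485 -0.19 0 0 0" --pt "0.1764 -0.2485 -0.19 0 0 0" --pt "0.1764 -0.2485 -0.19 0 0 0" --pt "0.1764 -0.2485 -0.19 0 0 0"

```text
clock: 4.05
position: [0.6263, -0.3048, 0.1631]
ee_rot: [[-1.0, -0.028, -0.009], [-0.028, 1.0, 0.004], [0.009, 0.004, -1.0]]
wrist_force: [-1.9, 0.5, -1.0]
gripper_width: 0.0499
grasp_force: 0.0
```

Run:
```python
from h import *
p,d,c=shot("wrist"); save("w2.png",p); print(ctrl.get_obs()["position"].round(4))
for r in optics.trace("wrist","punch")[:4]:
    P=maskpts(r["pixels"],d,c); B=P[(P[:,2]>.06)&(P[:,2]<.1)]
    # least-squares sphere radius 14
    from scipy.optimize import least_squares
    if len(B)>20:
        B=P[(P[:,2]>.077)&(P[:,2]<.1)]
        s=least_squares(lambda q:np.linalg.norm(B-q,axis=1)-.014,B.mean(0)-[0,0,.01],loss="soft_l1",f_scale=.001).x
        print(round(r["p"],2),np.round(r["rect"]),p[r["pixels"]].mean(0).round(),s.round(4),len(B))
```

```text
[ 0.6265 -0.3042  0.1648]
0.96 [280. 295.  39.  78.] [209. 139.  75.] [ 0.7023 -0.2992  0.078 ] 1113
0.78 [356. 130.  61.  44.] [100. 204. 201.] [ 0.5709 -0.2537  0.0779] 1602
0.77 [282. 206.  41.  65.] [167. 164. 164.] [ 0.627  -0.3009  0.0779] 1389
```

View pics/w2.png

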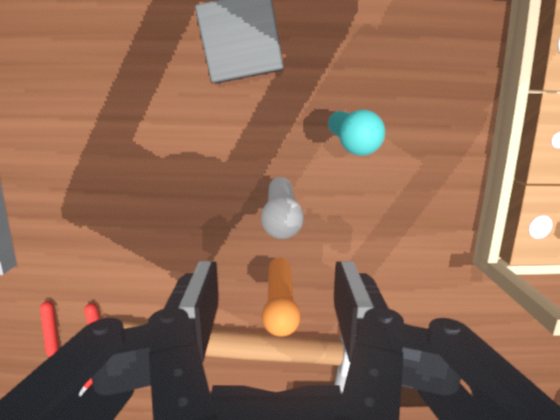

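>>> carry_out --pt "-0.0005 0.0015 -0.03 0 0 0" --pt "-0.0005 0.0015 -0.07 0 0 0" --pt "-0.0005 0.0015 -0.11 0 0 0" --pt "-0.0005 0.0015 -0.14 0 0 0" --pt "-0.0005 0.0015 -0.142 0 0 0" --pt "-0.0005 0.0015 -0.142 0 0 0"

```text
clock: 4.75
position: [0.6278, -0.3011, 0.0314]
ee_rot: [[-1.0, -0.03, 0.001], [-0.03, 1.0, -0.001], [-0.001, -0.001, -1.0]]
wrist_force: [0.0, 0.5, 1.0]
gripper_width: 0.0504
grasp_force: 0.0
```

>>> carry_out --pt "0 0 0 0 0 0" --pt "0 0 0 0 0 0" --pt "0 0 0 0 0 0" --pt "0 0 0 0 0 0" --pt "0 0 0 0 0 0" --claw 0

```text
clock: 5.25
position: [0.6295, -0.3028, 0.0332]
ee_rot: [[-1.0, -0.029, 0.005], [-0.029, 1.0, -0.002], [-0.005, -0.002, -1.0]]
wrist_force: [-0.8, 2.2, 8.5]
gripper_width: 0.0223
grasp_force: 58.1
```

>>> carry_out --pt "0 0 0.03 0 0 0" --pt "0 0 0.07 0 0 0" --pt "0 0 0.12 0 0 0" --pt "0 0 0.15 0 0 0" --pt "0 0 0.15 0 0 0" --pt "0 0 0.15 0 0 0"

```text
clock: 5.85
position: [0.628, -0.3025, 0.1814]
ee_rot: [[-1.0, -0.029, 0.003], [-0.029, 1.0, -0.002], [-0.003, -0.002, -1.0]]
wrist_force: [-0.4, -0.6, -2.9]
gripper_width: 0.0219
grasp_force: 58.6
```

Run:
```python
from h import *
o=ctrl.get_obs();print({k:np.round(o[k],4) for k in("position","gripper_width","grasp_force","wrist_force","ee_rot")})
p,d,c=shot("wrist"); save("w3.png",p)
q,d2,c2=shot("side"); save("s3.png",q)
from scipy.optimize import least_squares
for n,d,c,pp in (("wrist",d,c,p),("side",d2,c2,q)):
  for r in optics.trace(n,"punch")[:4]:
    P=maskpts(r["pixels"],d,c); print(n,round(r["p"],2),np.round(r["rect"]),pp[r["pixels"]].mean(0).round(),np.percentile(P,[2,50,98],axis=0).round(3).tolist())
```

```text
{'position': array([ 0.628 , -0.3025,  0.1814]), 'gripper_width': np.float64(0.0219), 'grasp_force': np.float64(58.6149), 'wrist_force': array([-0.423 , -0.6433, -2.9117]), 'ee_rot': array([[-0.9996, -0.0291,  0.0029],
       [-0.0291,  0.9996, -0.0017],
       [-0.0029, -0.0018, -1.    ]])}
wrist 0.72 [348. 125.  50.  44.] [ 98. 202. 199.] [[0.558, -0.267, 0.009], [0.569, -0.257, 0.087], [0.582, -0.243, 0.092]]
wrist 0.69 [275. 307.  83. 162.] [151. 150. 151.] [[0.612, -0.314, 0.156], [0.618, -0.303, 0.231], [0.631, -0.292, 0.24]]
side 0.71 [426. 249.  23.  36.] [97. 92. 89.] [[0.612, -0.314, 0.147], [0.617, -0.304, 0.2], [0.629, -0.291, 0.237]]
side 0.63 [292. 257.  52.  42.] [188. 131.  92.] [[0.465, -0.109, 0.012], [0.501, -0.051, 0.03], [0.533, -0.001, 0.034]]
side 0.6 [436. 273.  18.  27.] [149.  81.  43.] [[0.687, -0.313, -0.001], [0.694, -0.304, 0.054], [0.73, -0.289, 0.092]]
side 0.6 [382. 293.  17.  30.] [ 65. 117. 109.] [[0.558, -0.267, -0.001], [0.564, -0.258, 0.062], [0.591, -0.241, 0.093]]
```

View pics/w3.png

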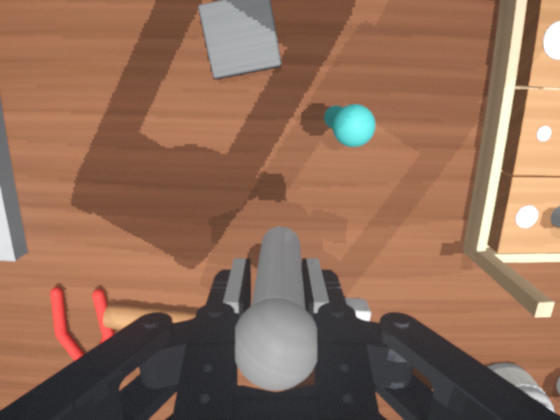

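```bash
cat > fit.py <<'E'
from h import *
from scipy.optimize import least_squares
def fitpunch(n):
    o=ctrl.get_obs(); p,d,c=shot(n); out=[]
    best=[r for r in optics.trace(n,"punch") if np.ptp(p[r["pixels"]].mean(0))<18]
    for r in best[:2]:
        m=cv2.erode(r["pixels"].astype(np.uint8),np.ones((3,3)))>0
        P=maskpts(m,d,c); P=P[np.linalg.norm(P[:,:2]-o["position"][:2],axis=1)<.05]
        if len(P)<30: continue
        # axis: ball centre b, tilt (tx,ty); distance to union of sphere r14 and cylinder r10 below
        def f(q):
            b=q[:3]; a=np.array([q[3],q[4],1]);a/=np.linalg.norm(a); v=P-b; h=v@a
            rad=np.linalg.norm(v-h[:,None]*a,axis=1)
            return np.minimum.reduce([np.abs(np.linalg.norm(v,axis=1)-.014),np.where(h<0,np.abs(rad-.010),1)])
        s=least_squares(f,[*o["position"][:2],o["position"][2]+.045,0,0],loss="soft_l1",f_scale=.001)
        q=s.x;a=np.array([q[3],q[4],1]);a/=np.linalg.norm(a);foot=q[:3]-.079*a
        out.append((foot,q,np.median(s.fun),len(P))); print(n,"foot",foot.round(4),"foot-tcp",(foot-o["position"]).round(4),"ball",q.round(4),round(float(np.median(np.abs(f(q)))),5),len(P))
    return out
if __name__=="__main__":
    for n in ("wrist","side","scene"): fitpunch(n)
E
python3 fit.py
```

```text
wrist foot [ 0.6237 -0.2996  0.1425] foot-tcp [-0.0023  0.0018 -0.0342] ball [ 0.6244 -0.302   0.2215  0.0088 -0.03  ] 0.00026 8798
side foot [ 0.6239 -0.2992  0.1426] foot-tcp [-0.0024  0.0024 -0.0346] ball [ 0.625  -0.3039  0.2215  0.0142 -0.0597] 0.00075 249
scene foot [ 0.6252 -0.3012  0.1439] foot-tcp [-0.0016  0.0006 -0.0341] ball [ 0.6258 -0.3034  0.2229  0.0077 -0.0275] 0.00055 420
```

>>> carry_out --pt "-0.02 0.04 0 0 0 0" --pt "-0.04 0.08 0 0 0 0" --pt "-0.06 0.12 0 0 0 0" --pt "-0.08 0.16 0 0 0 0" --pt "-0.1 0.2 0 0 0 0" --pt "-0.118 0.235 0 0 0 0" --pt "-0.123 0.2465 0 0 0 0" --pt "-0.123 0.2465 0 0 0 0"

```text
clock: 7.15
position: [0.5039, -0.054, 0.1796]
ee_rot: [[-1.0, -0.032, 0.001], [-0.032, 1.0, 0.0], [-0.001, 0.0, -1.0]]
wrist_force: [0.1, -0.9, -1.6]
gripper_width: 0.0222
grasp_force: 58.9
```

>>> carry_out --pt "0 0 0 0 0 0" --pt "0 0 0 0 0 0"

```text
clock: 7.35
position: [0.5048, -0.0566, 0.1795]
ee_rot: [[-1.0, -0.028, 0.001], [-0.028, 1.0, -0.0], [-0.0, -0.0, -1.0]]
wrist_force: [-0.0, 0.5, -1.5]
gripper_width: 0.022
grasp_force: 58.9
```

Run:
```python
from fit import *
print(ctrl.get_obs()["position"].round(4))
fitpunch("wrist")
p,d,c=shot("wrist"); save("w4.png",p)
for x in discs(p,d,c): print(*x)
g=cv2.cvtColor(p,cv2.COLOR_RGB2GRAY); print(proj([[.502,-.0535,.032]],c))
```

```text
[ 0.5048 -0.0566  0.1795]
wrist foot [ 0.5031 -0.055   0.1453] foot-tcp [-0.0017  0.0016 -0.0342] ball [ 0.503  -0.0571  0.2243 -0.001  -0.0264] 0.00025 8894
[0.4742 0.0331 0.032 ] 168 [389.4 156.1]
[ 0.5018 -0.0876  0.032 ] 867 [238.3 185.3]
[[280.12115409 186.68096777]]
```

View pics/w4.png

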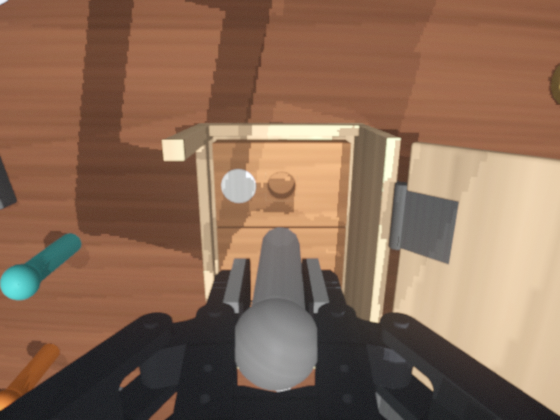

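```bash
cat > hole.py <<'E'
from h import *
from scipy.optimize import minimize
def circ(p,c,x0,rad,h=.032):
    g=cv2.GaussianBlur(cv2.cvtColor(p,cv2.COLOR_RGB2GRAY),(0,0),.8).astype(np.float32)
    t=np.linspace(0,2*np.pi,90,endpoint=False); u=np.c_[np.cos(t),np.sin(t),0*t]
    def s(X,r):
        q=proj(np.r_[X,h]+u*r,c).astype(np.float32)
        return cv2.remap(g,q[:,0].copy(),q[:,1].copy(),1).ravel()
    best=[]
    for dx in np.arange(-.006,.0061,.0005):
        for dy in np.arange(-.006,.0061,.0005):
            X=np.array(x0)+[dx,dy]; e=np.abs(s(X,rad+.0012)-s(X,rad-.0012)); best.append((np.minimum(e,40).mean(),*X))
    best.sort(reverse=True); b=np.array(best[:8]); return b[:,1:].mean(0).round(4),b[0].round(4)
E
python3 - <<'E'
from hole import *
p,d,c=shot("wrist"); print("hole",circ(p,c,(.502,-.0535),.01125)); print("disc",circ(p,c,(.5018,-.0876),.014))
for n in ("scene","side"):
    p,d,c=shot(n); print(n,circ(p,c,(.502,-.0535),.01125),circ(p,c,(.503,-.089),.014))
print(ctrl.get_obs()["position"].round(4))
E
```

```text
hole (array([ 0.5004, -0.0529]), array([26.4536,  0.5005, -0.053 ]))
disc (array([ 0.5021, -0.0875]), array([39.8481,  0.5018, -0.0876]))
scene (array([ 0.5046, -0.0542]), array([25.1084,  0.5045, -0.0545])) (array([ 0.5027, -0.0889]), array([24.8915,  0.5025, -0.089 ]))
side (array([ 0.5   , -0.0549]), array([18.5735,  0.5   , -0.055 ])) (array([ 0.5026, -0.0886]), array([15.071 ,  0.5025, -0.0885]))
[ 0.5043 -0.0561  0.1791]
```

>>> carry_out --pt "-0.0015 0.001 -0.03 0 0 0" --pt "-0.0015 0.001 -0.06 0 0 0" --pt "-0.0015 0.001 -0.09 0 0 0" --pt "-0.0015 0.001 -0.1 0 0 0" --pt "-0.0015 0.001 -0.1 0 0 0" --pt "-0.0015 0.001 -0.1 0 0 0" --pt "-0.0015 0.001 -0.1 0 0 0"

```text
clock: 8.35
position: [0.5043, -0.0549, 0.0814]
ee_rot: [[-1.0, -0.029, 0.003], [-0.029, 1.0, -0.001], [-0.003, -0.001, -1.0]]
wrist_force: [0.7, 0.5, -1.7]
gripper_width: 0.0218
grasp_force: 58.9
```

Run:
```python
from fit import *
from hole import circ
for i in range(3):
  print(ctrl.get_obs()["position"].round(4)); fitpunch("wrist")
p,d,c=shot("wrist"); save("w5.png",p)
print(circ(p,c,(.501,-.0535),.01125),circ(p,c,(.5018,-.0876),.014))
fitpunch("side");fitpunch("scene")
P=p[60:360,160:400]; save("w5c.png",cv2.resize(P,None,fx=2,fy=2))
```

```text
[ 0.5043 -0.0549  0.0814]
wrist foot [ 0.5026 -0.0533  0.0472] foot-tcp [-0.0017  0.0016 -0.0341] ball [ 0.5023 -0.0554  0.1262 -0.003  -0.0265] 0.00025 8793
[ 0.504  -0.0548  0.081 ]
wrist foot [ 0.5023 -0.0532  0.0469] foot-tcp [-0.0018  0.0016 -0.0341] ball [ 0.5021 -0.0553  0.1258 -0.0024 -0.0262] 0.00024 8865
[ 0.5035 -0.0547  0.0804]
wrist foot [ 0.5017 -0.0531  0.0463] foot-tcp [-0.0018  0.0016 -0.0341] ball [ 0.5016 -0.0552  0.1252 -0.001  -0.0272] 0.00025 8777
(array([ 0.4996, -0.0531]), array([18.4176,  0.4995, -0.053 ])) (array([ 0.5021, -0.0877]), array([40.    ,  0.5028, -0.0876]))
side foot [ 0.5012 -0.0534  0.0458] foot-tcp [-0.0018  0.0012 -0.0338] ball [ 0.5016 -0.0584  0.1247  0.0055 -0.0634] 0.0007 93
scene foot [ 0.5011 -0.0546  0.0455] foot-tcp [-0.0017 -0.     -0.0339] ball [ 0.5016 -0.0557  0.1245  0.0058 -0.0138] 0.00069 239
```

View pics/w5c.png

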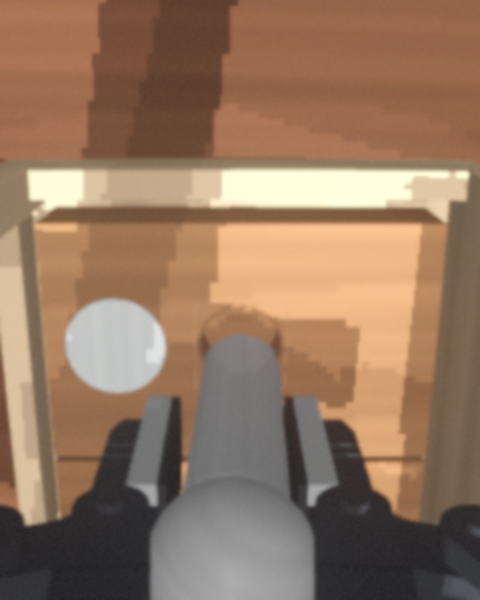

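Foot and hole line up, both near column 240 in the crop. I'll lower it.

>>> carry_out --pt "-0.0003 0.0003 -0.006 0 0 0" --pt "-0.0003 0.0003 -0.012 0 0 0" --pt "-0.0003 0.0003 -0.017 0 0 0" --pt "-0.0003 0.0003 -0.022 0 0 0" --pt "-0.0003 0.0003 -0.026 0 0 0" --pt "-0.0003 0.0003 -0.03 0 0 0" --pt "-0.0003 0.0003 -0.032 0 0 0" --pt "-0.0003 0.0003 -0.032 0 0 0"

```text
clock: 9.7
position: [0.5027, -0.0543, 0.0474]
ee_rot: [[-1.0, -0.029, 0.0], [-0.029, 1.0, -0.0], [-0.0, -0.0, -1.0]]
wrist_force: [0.0, 0.1, -2.7]
gripper_width: 0.0218
grasp_force: 59.1
```

```bash
python3 fit.py; python3 -c "
from h import *
o=ctrl.get_obs();print(o['position'],o['wrist_force'])"
```

```text
wrist foot [ 0.5004 -0.0526  0.0132] foot-tcp [-0.0022  0.0016 -0.0341] ball [ 0.5008 -0.0548  0.0922  0.005  -0.0273] 0.00026 8499
side foot [ 0.5009 -0.0525  0.0165] foot-tcp [-0.0017  0.0018 -0.0309] ball [ 0.5012 -0.0609  0.095   0.0035 -0.1075] 0.00068 50
scene foot [ 0.5008 -0.0543  0.0131] foot-tcp [-0.0017 -0.0001 -0.0342] ball [ 0.5013 -0.0559  0.0921  0.0066 -0.0195] 0.00068 217
[ 0.50251562 -0.05427424  0.04736117] [ 0.08364211 -0.59603849 -0.63640967]
```

Foot at 13 mm is the socket bottom, so I'll release, then rise.

>>> carry_out --pt "0 0 0 0 0 0" --pt "0 0 0 0 0 0" --pt "0 0 0 0 0 0" --pt "0 0 0 0 0 0" --pt "0 0 0 0 0 0" --pt "0 0 0 0 0 0" --claw 50

```text
clock: 10.6
position: [0.5024, -0.0542, 0.0473]
ee_rot: [[-1.0, -0.029, 0.0], [-0.029, 1.0, -0.0], [-0.0, -0.0, -1.0]]
wrist_force: [0.1, -0.2, 0.0]
gripper_width: 0.0498
grasp_force: 0.0
```

>>> carry_out --pt "0 0 0.03 0 0 0" --pt "0 0 0.07 0 0 0" --pt "0 0 0.12 0 0 0" --pt "0 0 0.17 0 0 0" --pt "0 0 0.22 0 0 0" --pt "0 0 0.27 0 0 0" --pt "0 0 0.31 0 0 0" --pt "0 0 0.31 0 0 0"

```text
clock: 11.4
position: [0.5046, -0.0547, 0.365]
ee_rot: [[-1.0, -0.029, 0.011], [-0.029, 1.0, -0.002], [-0.011, -0.003, -1.0]]
wrist_force: [0.5, -0.8, -0.5]
gripper_width: 0.0499
grasp_force: 0.0
```

Run:
```python
from fit import *
from hole import circ
print(ctrl.get_obs()["position"].round(4))
fitpunch("wrist");fitpunch("side")
p,d,c=shot("wrist"); save("w6.png",p)
for q in ("lid_bar","lid"):
    for r in optics.trace("wrist",q)[:2]:
        P=maskpts(r["pixels"],d,c)
        if len(P): print(q,round(r["p"],2),np.round(r["rect"]),np.median(P,0).round(4))
# bar points: everything with z in .2-.3 behind the hinge, from scene and side; greyish colour
for n in ("scene","side","wrist"):
    p,d,c=shot(n); g=p.astype(int)
    P=maskpts((g.max(2)-g.min(2)<30)&(g.mean(2)>60),d,c)
    P=P[(P[:,2]>.2)&(P[:,2]<.29)&(P[:,1]>.08)&(P[:,1]<.22)&(P[:,0]>.43)&(P[:,0]<.72)]
    print(n,len(P),P.mean(0).round(4) if len(P) else '',P.min(0).round(3) if len(P) else '',P.max(0).round(3) if len(P) else '')
    if len(P)>10: k=P[:,1]>np.percentile(P[:,1],40); print("  polyfit y(x)",np.polyfit(P[k,0],P[k,1],1).round(4),P[k].mean(0).round(4))
```

```text
[ 0.5046 -0.0547  0.365 ]
wrist foot [ 0.6891 -0.0211  0.5435] foot-tcp [0.1845 0.0336 0.1785] ball [ 0.7198 -0.0159  0.6161  0.4235  0.071 ] 0.00167 399
lid_bar 0.6 [436. 238. 207. 230.] [0.5286 0.0801 0.1894]
lid 0.93 [437. 238. 204. 234.] [0.5288 0.0802 0.1895]
scene 541 [0.5781 0.1286 0.2429] [0.511 0.101 0.215] [0.632 0.143 0.256]
  polyfit y(x) [0.0241 0.1213] [0.5802 0.1353 0.2507]
side 334 [0.5479 0.1307 0.2461] [0.507 0.102 0.215] [0.659 0.146 0.257]
  polyfit y(x) [0.0157 0.1277] [0.5658 0.1365 0.2515]
wrist 3280 [0.5528 0.1313 0.2469] [0.507 0.102 0.216] [0.627 0.145 0.256]
  polyfit y(x) [0.0089 0.1317] [0.5673 0.1368 0.2524]
```

View pics/w6.png

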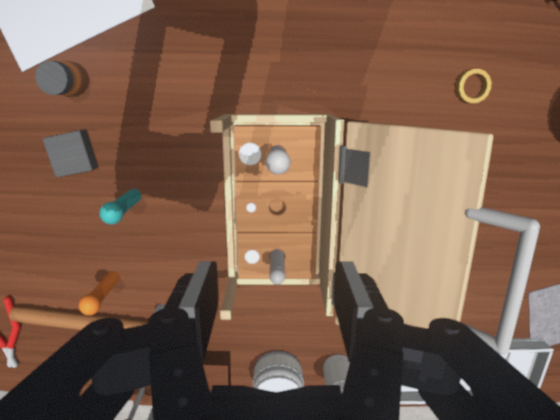

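The punch stands in its own socket, with its ball at (279,160) next to the large disc. The bar runs from (535,228) to about (505,350). I'll fit the bar axis.

```bash
cat > bar.py <<'E'
from h import *
from scipy.optimize import least_squares
def bar(lo=(.43,.08,.2),hi=(.72,.22,.29),n0=("scene","side","wrist"),x=.567):
    for n in n0:
        p,d,c=shot(n); g=p.astype(int)
        P=maskpts((g.max(2)-g.min(2)<30)&(g.mean(2)>60),d,c)
        P=P[((P>lo)&(P<hi)).all(1)]
        y0,z0=np.percentile(P[:,1],85)-.003,np.percentile(P[:,2],85)-.003
        def f(q):
            a=np.array([1,q[2],q[3]]);a/=np.linalg.norm(a);v=P-[x,q[0],q[1]];return np.linalg.norm(v-(v@a)[:,None]*a,axis=1)-.006
        s=least_squares(f,[y0,z0,.03,0],loss="cauchy",f_scale=.0007).x
        k=np.abs(f(s))<.0015
        print(n,"bar y,z at x",s.round(4),k.sum(),"x",np.percentile(P[k,0],[1,99]).round(3))
if __name__=="__main__":
    bar(); print(ctrl.get_obs()["position"].round(4))
E
python3 bar.py
```

```text
scene bar y,z at x [ 0.1379  0.2479  0.0308 -0.0072] 277 x [0.514 0.63 ]
side bar y,z at x [0.1384 0.2481 0.032  0.0132] 179 x [0.507 0.615]
wrist bar y,z at x [0.1389 0.2483 0.03   0.0031] 2201 x [0.509 0.624]
[ 0.5023 -0.0542  0.357 ]
```

>>> carry_out --pt "0.0133 0.04 0 0 0 0" --pt "0.0266 0.08 0 0 0 0" --pt "0.04 0.12 0 0 0 0" --pt "0.053 0.16 -0.01 0 0 0" --pt "0.0645 0.185 -0.027 0 0 0" --pt "0.0645 0.1927 -0.027 0 0 0" --pt "0.0645 0.1927 -0.027 0 0 0" --pt "0.0645 0.1927 -0.027 0 0 0" --claw 36

```text
clock: 12.85
position: [0.567, 0.1377, 0.3311]
ee_rot: [[-1.0, -0.029, 0.001], [-0.029, 1.0, -0.0], [-0.001, -0.0, -1.0]]
wrist_force: [1.3, 0.2, 0.6]
gripper_width: 0.0361
grasp_force: 0.0
```

```bash
python3 bar.py; python3 bar.py|tail -1
```

```text
scene bar y,z at x [ 0.1379  0.2478  0.0283 -0.0067] 276 x [0.514 0.629]
side bar y,z at x [0.1386 0.2481 0.021  0.0023] 201 x [0.508 0.625]
wrist bar y,z at x [ 0.1389  0.2482  0.0294 -0.0006] 3231 x [0.509 0.624]
[0.5672 0.1373 0.3315]
[0.5671 0.1376 0.331 ]
```

>>> carry_out --pt "0 0.0007 -0.03 0 0 0" --pt "0 0.0007 -0.06 0 0 0" --pt "0 0.0007 -0.085 0 0 0" --pt "0 0.0007 -0.099 0 0 0" --pt "0 0.0007 -0.099 0 0 0" --pt "0 0.0007 -0.099 0 0 0"

```text
clock: 13.75
position: [0.5673, 0.139, 0.2324]
ee_rot: [[-1.0, -0.029, 0.001], [-0.029, 1.0, 0.0], [-0.001, 0.0, -1.0]]
wrist_force: [0.6, 0.7, 0.3]
gripper_width: 0.0359
grasp_force: 0.0
```

>>> carry_out --pt "0 0 0 0 0 0" --pt "0 0 0 0 0 0" --pt "0 0 0 0 0 0" --pt "0 0 0 0 0 0" --pt "0 0 0 0 0 0" --pt "0 0 0 0 0 0" --claw 0

```text
clock: 14.35
position: [0.5679, 0.1395, 0.2333]
ee_rot: [[-1.0, -0.029, 0.003], [-0.029, 1.0, 0.001], [-0.003, 0.001, -1.0]]
wrist_force: [-0.2, 1.3, 4.9]
gripper_width: 0.0102
grasp_force: 58.5
```

Run:
```python
from h import *
o=ctrl.get_obs();print({k:np.round(o[k],4) for k in("clock","position","gripper_width","grasp_force","wrist_force","torque")})
h=np.array([.0186,.115])
for a in np.linspace(2.3,1.571,13): print(round(a,3),np.round([-.18*np.cos(a)-(-.18*np.cos(2.3)),.18*np.sin(a)-.18*np.sin(2.3)],4))
```

```text
{'clock': np.float64(14.35), 'position': array([0.5679, 0.1395, 0.2333]), 'gripper_width': np.float64(0.0102), 'grasp_force': np.float64(58.548), 'wrist_force': array([-0.2203,  1.3301,  4.9412]), 'torque': array([ 0.182 , -0.0036,  0.0237])}
2.3 [0. 0.]
2.239 [-0.0084  0.007 ]
2.178 [-0.0172  0.0135]
2.118 [-0.0263  0.0195]
2.057 [-0.0358  0.0249]
1.996 [-0.0456  0.0297]
1.935 [-0.0557  0.0339]
1.875 [-0.0661  0.0375]
1.814 [-0.0766  0.0405]
1.753 [-0.0873  0.0428]
1.692 [-0.0981  0.0444]
1.632 [-0.109   0.0454]
1.571 [-0.1199  0.0458]
```

>>> carry_out --pt "0.0001 -0.0041 0.0035 0 0 0" --pt "0.0002 -0.0084 0.007 0 0 0" --pt "0.0004 -0.0128 0.0103 0 0 0" --pt "0.0005 -0.0172 0.0135 0 0 0" --pt "0.0007 -0.0217 0.0166 0 0 0" --pt "0.0008 -0.0263 0.0195 0 0 0" --pt "0.001 -0.031 0.0222 0 0 0" --pt "0.0011 -0.0358 0.0249 0 0 0"

```text
clock: 15.15
position: [0.5689, 0.1051, 0.2584]
ee_rot: [[-1.0, -0.03, 0.003], [-0.03, 1.0, 0.003], [-0.004, 0.003, -1.0]]
wrist_force: [-0.5, 7.2, 5.6]
gripper_width: 0.0102
grasp_force: 58.4
```

```bash
python3 -c "
from bar import *
bar(lo=(.43,.0,.2),hi=(.72,.2,.33),n0=('scene','side'))
o=ctrl.get_obs();print({k:np.round(o[k],4) for k in('clock','position','gripper_width','grasp_force','wrist_force')})"
```

```text
scene bar y,z at x [0.0998 0.27   0.1039 0.044 ] 134 x [0.517 0.632]
side bar y,z at x [ 0.0946  0.271  -0.0095 -0.0963] 92 x [0.508 0.628]
{'clock': np.float64(15.25), 'position': array([0.5689, 0.1046, 0.2586]), 'gripper_width': np.float64(0.0098), 'grasp_force': np.float64(58.8972), 'wrist_force': array([0.1362, 6.2496, 6.9911])}
```

>>> carry_out --pt "0.0001 -0.0049 0.0024 0 0 0" --pt "0.0003 -0.0098 0.0048 0 0 0" --pt "0.0004 -0.0148 0.007 0 0 0" --pt "0.0006 -0.0199 0.009 0 0 0" --pt "0.0008 -0.0251 0.0109 0 0 0" --pt "0.0009 -0.0303 0.0126 0 0 0" --pt "0.001 -0.0355 0.0142 0 0 0" --pt "0.0012 -0.0408 0.0156 0 0 0"

```text
clock: 16.05
position: [0.5701, 0.0639, 0.2747]
ee_rot: [[-1.0, -0.03, 0.004], [-0.03, 1.0, 0.003], [-0.004, 0.002, -1.0]]
wrist_force: [-2.3, 6.7, 10.4]
gripper_width: 0.0098
grasp_force: 61.9
```

>>> carry_out --pt "0.0002 -0.0053 0.0012 0 0 0" --pt "0.0003 -0.0107 0.0023 0 0 0" --pt "0.0005 -0.016 0.0031 0 0 0" --pt "0.0006 -0.0215 0.0039 0 0 0" --pt "0.0008 -0.026 0.0044 0 0 0" --pt "0.0009 -0.03 0.0047 0 0 0" --pt "0.0009 -0.03 0.0047 0 0 0" --pt "0.0009 -0.03 0.0047 0 0 0"

```text
clock: 16.85
position: [0.571, 0.0327, 0.2786]
ee_rot: [[-1.0, -0.029, 0.003], [-0.029, 1.0, 0.001], [-0.003, 0.0, -1.0]]
wrist_force: [-0.7, 2.5, 9.3]
gripper_width: 0.0097
grasp_force: 63.7
```

```bash
cat > lid.py <<'E'
from bar import *
bar(lo=(.43,-.04,.27),hi=(.72,.1,.33),n0=('scene','side','wrist'))
for n in ('scene','side','wrist'):
    p,d,c=shot(n); g=p.astype(int)
    P=maskpts((g[...,0]-g[...,2]>25),d,c); P=P[(P[:,2]>.14)&(P[:,2]<.25)&(P[:,1]>-.03)&(P[:,1]<.12)&(P[:,0]>.45)&(P[:,0]<.7)]
    if len(P)<50: print(n,len(P)); continue
    s=least_squares(lambda q:P[:,1]-(q[0]+q[1]*(P[:,0]-.57)+q[2]*(P[:,2]-.115)),[.02,.03,0],loss="cauchy",f_scale=.002).x
    print(n,len(P),"plane y at hinge",s.round(4),"angle",round(np.pi/2+np.arctan(s[2]),3))
o=ctrl.get_obs();print({k:np.round(o[k],4) for k in('clock','position','gripper_width','grasp_force','wrist_force')})
E
python3 lid.py
```

```text
scene bar y,z at x [ 0.0303  0.2938  0.0442 -0.0176] 168 x [0.566 0.633]
side bar y,z at x [ 0.025   0.2948 -0.0153 -0.1649] 90 x [0.512 0.631]
wrist bar y,z at x [0.0321 0.2936 0.0286 0.0026] 7214 x [0.512 0.612]
scene 2437 plane y at hinge [0.0143 0.031  0.0739] angle 1.645
side 3236 plane y at hinge [0.0145 0.0259 0.0746] angle 1.645
wrist 806 plane y at hinge [0.0149 0.0292 0.0756] angle 1.646
{'clock': np.float64(17.15), 'position': array([0.5709, 0.0329, 0.2786]), 'gripper_width': np.float64(0.01), 'grasp_force': np.float64(63.7371), 'wrist_force': array([-0.4512,  2.7014,  8.1592])}
```

The lid is at 1.645 rad and needs about 13.4 mm more.

>>> carry_out --pt "0.0001 -0.004 0.0002 0 0 0" --pt "0.0002 -0.008 0.0004 0 0 0" --pt "0.0003 -0.011 0.0005 0 0 0" --pt "0.0004 -0.0135 0.0005 0 0 0" --pt "0.0004 -0.0135 0.0005 0 0 0" --pt "0.0004 -0.0135 0.0005 0 0 0" --pt "0.0004 -0.0135 0.0005 0 0 0" --pt "0.0004 -0.0135 0.0005 0 0 0"

```text
clock: 17.95
position: [0.5713, 0.0188, 0.2785]
ee_rot: [[-1.0, -0.029, 0.003], [-0.029, 1.0, -0.0], [-0.003, -0.0, -1.0]]
wrist_force: [0.4, 1.3, 7.1]
gripper_width: 0.0099
grasp_force: 64.4
```

>>> carry_out --pt "0 0 0 0 0 0" --pt "0 0 0 0 0 0" --pt "0 0 0 0 0 0" --pt "0 0 0 0 0 0" --pt "0 0 0 0 0 0"

```text
clock: 18.45
position: [0.5713, 0.0188, 0.2785]
ee_rot: [[-1.0, -0.029, 0.003], [-0.029, 1.0, -0.0], [-0.003, -0.0, -1.0]]
wrist_force: [0.5, 0.7, 6.9]
gripper_width: 0.0096
grasp_force: 64.4
```

```bash
python3 lid.py
python3 - <<'E'
from h import *
p,d,c=shot("scene")
for q in ("punch","punch_home"):
  for r in optics.trace("scene",q)[:5]:
    P=maskpts(r["pixels"],d,c); P=P[P[:,2]>.05]
    if len(P): print(q,round(r["p"],2),P.mean(0).round(3),P[:,2].max().round(3))
save("s9.png",cv2.resize(p[150:350,150:400],None,fx=2.5,fy=2.5))
E
```

```text
scene bar y,z at x [ 0.0209  0.3066 -0.0406 -0.2622] 122 x [0.569 0.634]
side bar y,z at x [ 0.0147  0.2935  0.0694 -0.1837] 78 x [0.511 0.629]
wrist bar y,z at x [0.0182 0.2941 0.0284 0.0027] 7200 x [0.513 0.612]
scene 2008 plane y at hinge [ 0.0143  0.0313 -0.0044] angle 1.566
side 2921 plane y at hinge [ 0.0145  0.0264 -0.0036] angle 1.567
wrist 1
{'clock': np.float64(18.75), 'position': array([0.5713, 0.0188, 0.2785]), 'gripper_width': np.float64(0.0095), 'grasp_force': np.float64(64.4421), 'wrist_force': array([-0.2566,  1.3865,  6.9808])}
punch 0.71 [ 0.71  -0.298  0.079] 0.092
punch 0.67 [ 0.508 -0.054  0.084] 0.108
punch 0.64 [ 0.579 -0.254  0.077] 0.093
punch_home 0.54 [ 0.653 -0.051  0.078] 0.098
```

View pics/s9.png

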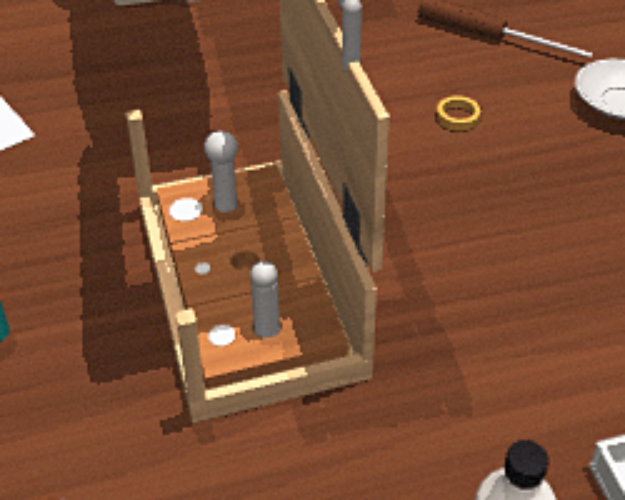

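The picture shows the lid plumb (1.566 rad) and held. The punch is upright in the socket with the large disc, its ball at (221,147), and its top is at the seated height of 0.108 m.

```bash
python3 -c "
from cell import ctrl
print(ctrl.job_done())"
```

```text
the job is handed in; nothing more can be done
None
```

I handed the job in with the punch seated and released in its own socket and the lid still gripped by its bar about 0.005 rad off plumb (1.566 rad measured), at about 19 s of the 56 s allowed; no verdict came back.

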